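# Hook the stick ledge onto the slotted bench rack and lock it

### The arm

A 6-joint arm with a two-finger parallel gripper is mounted at the origin on the work surface. World frame = base frame: x ahead of the robot, y to its left, z up, the work surface at z = 0. Lengths are in m, angles in rad, forces in N, time in s.
With the tool pointing down it reaches from about 0.3 to 0.775 m from the base axis. Payload 14.6 kg.
Tool frame: the origin (TCP) lies on the centre line of the jaws, within the pads' length; the fingertips stand 14 mm ahead of it and the grasp point (between the pads) lies 5 mm behind it; z points along the fingers, y is the line along which they close (so a half turn about z gives the same grasp; the last joint's range is limited). The gripper opens to 94 mm and grips with 3 to 60 N. Pads are 16 mm wide; open, the fingers measure 119 mm over their backs; the gripper's body (75 mm by 177 mm) begins 78 mm behind the grasp point.
Start: joints at [-0.067, 0.3, 1.521, -0, 1.321, -0.067], TCP at [0.55, -0, 0.219] pointing down, gripper open.
Joint ranges: [-3.03, 3.03], [-0.79, 2.21], [0.23, 2.52], [-1.04, 4.18], [0, 3.07], [-2.55, 2.55]. Speed limits (rad/s): [2.22, 2.22, 2.57, 3.14, 3.14, 3.14].

### API

Orientations are given as [roll, pitch, yaw] about the fixed x, y, z axes, in that order (R = Rz(yaw) Ry(pitch) Rx(roll)).
In Python, from rig import robot, read_camera gives the robot as it stands. The module is installed in compiled form; this text tells all that it offers.
- The arm moves only by the shell command python3 -m jog 'ROWS' [FORCE]. ROWS is JSON, a list of rows, each an object with "linear": the shift along the tool's x, y, z in mm, a list of three; "delta_rot": the turn, a rotation vector about the tool's x, y, z in degrees, a list of three; "gripper": the finger opening in mm, from 0 to 94. A call has 1 to 5 rows; each row shifts and turns the commanded pose from where the row before left it, along the tool's axes as they then stand; what a row does not reach is not made up. A row lasts 1/12 s, in which the tool goes at most 41.7 mm and 7.16 degrees, less where a joint would pass 70% of its speed; a pose out of reach is approached as far as the arm can. A call with a gripper value outside its range is refused whole. The fingers move at their own pace and stop on an object; FORCE is the grip in N (left out, the last holds). Time passes only in rows, so rows that do not move let the fingers close. It gives the time, the measured TCP pose, the force, the opening and the grip force at its end, in the units of the state.
- robot.get_state(): the state, without advancing time (a new reading comes with each control period).
- read_camera(name): name is "scene" or "side" or "wrist"; returns a dict with "image" (480x640x3 uint8, blue, green, red), "range_z" (480x640 float32, m along the optical axis (not along the pixel's ray), 0 where there is no reading), "vertical_fov" (degrees; the focal length in pixels is half the picture's height over the tangent of half this angle, whatever the lens; pixels are square), "cx", "cy" (the principal point, pixels), "cam_to_world" (4x4, takes a point from camera to world coordinates); the wrist camera has in their place "T_tool_cam" (4x4, takes a point from camera to tool coordinates, whose origin is the TCP and whose axes are the flange's). Camera axes: x right, y down, z forward; pixel columns grow to the right and rows downward; lengths in m; the calibration is good to about 2 mm. The wrist camera is an equidistant fisheye: a pixel r from the principal point sees the ray r / f radians off the axis. A picture is of the moment at which its call begins: read the wrist's pose just before it.
- robot.close_job(): hands the job in; it is judged then, once.
The state is a dict: "time_s": time; "joints": joint angles; "qd": joint speeds; "effort": joint torques, N m; "tcp_pos": TCP position; "tcp_rot": TCP orientation; "wrist_force": force on the tool from outside, world axes, zero at the start; "ft_torque": the same for the moment, N m; "width": finger opening in m; "grasp_force": force on a finger pad.
Only numpy, scipy, OpenCV 4.12 (cv2) and the standard library are available. Lean on these libraries where they do the work, as an engineer would, in place of code of your own. Each camera call takes 0.05 s, during which the arm holds its last target. There are 200 camera calls.

### The job

Pick up the blue ledge bracket from the carpet mat and hook both of its tabs into the two slots of the bench rack's aluminium strip, feeling for the slots gently because the strip may sit some millimetres off. Then push the bracket down, firmly but not hard, until it is fully home and the red spring catch has popped out through the bracket's window, and let go, leaving the other things on the bench where they are.

Things in the scene. Friction and masses are not known exactly. Their poses are not given: they have to be found in the camera images.
- bracket: Loose ledge bracket, about 0.32 kg, standing on the mat as it will hang. Origin: back face of its upright blue plate, mid-width, at the underside; z up, +x the way the tabs point, the ledge reaches to -x. In mm: plate x -4..0, 40 wide (y), 106 high, with a window y -8..8, z 7..20. Wooden ledge x -92..0, 50 wide, z 0..6, with a lip to z 14 at its end.
- bracket_web (a point): Point in the bracket's upright blue web, the place to grip it: x -30, y 0, z 80 mm in the bracket's frame. The web is 10 mm thick (y), x -56..-4, z 24..104, free at its top and sides.
- bracket_tabs (a point): Root of the upper hook tab, on the plate's back: x 0, y 0, z 90 mm in the bracket's frame. Two steel tabs, 5 mm thick (y): each has a neck x 0..12, 8 high, underside at z 44 (lower tab) and z 90 (upper); at its end a finger x 7..12 hangs 18 mm below the neck's underside.
- rack: Grey rack fixed to the bench, 226 mm high. Origin on the bench in the plane of the slotted strip's front, midway between the posts; +x into the rack, front to -x, z up. Aluminium strip 60 wide, x 0..5, with two slots 8 wide, z 114..150 and 160..196 (nominal). Clamped with play: it stands still, but slots and catch lie up to 10 mm to either side (y) and 3 mm up or down of nominal; see or feel.
- rack_entry (a point): Nominal place of the bracket's origin for hooking: x 0, y 0, z 93 mm in the rack's frame (good for any up-down play of the strip). With axes parallel, move along +x; tabs that miss stop on the strip with the bracket at x = -12; tabs that enter let it go on till the plate meets the strip at x = 0. Then go down. Over 40 N between bracket and rack bends the tabs: push with about 20 N.
- rack_seat (a point): Nominal place of the bracket's origin when fully home: x 0, y 0, z 70 mm in the rack's frame (x has 2 mm of play; y within 10 mm and z within 3 mm go with the strip). The necks then rest on the lower ends of the slots, a hard stop.
- catch (a joint): Red spring catch below the slots, m: 0 = out, 0.0085 = pressed in. Stands 7 mm out of the strip, z 79..90 mm in the rack's frame, sloping top. From about 20 mm above seated the plate's lower edge rides on it and presses it in (spring 3 to 5 N): needs a push down of up to about 20 N. In the last 2 mm it pops out through the window and locks.
- knife: Bystander: blue plastic craft knife, 130 long, 24 wide, 16 high. Origin: near its middle, underside.
- medallion: Bystander: round turned wood disc, 72 across, 16 high. Origin: centre of the underside.
- stick_a: Bystander: thin beech stick, 140 x 8 x 6. Origin: centre of the underside.
- stick_b: Bystander: thin beech stick, 160 x 8 x 6. Origin: centre of the underside.
- sanding_block: Bystander: cork sanding block, 85 x 55 x 32. Origin: centre of the underside.
- pin_box: Bystander: small yellow box, 50 x 70 x 65 high. Origin: centre of the underside.
- glue: Bystander: white glue bottle with orange cap, 52 across, 130 high. Origin: centre of the underside.
- offcut: Bystander: dark wood offcut, 120 x 36 x 24. Origin: centre of the underside.
Things that resemble listed ones, but are neither listed nor needed, are in the scene too. What is meant by the bracket is not turquoise, and is the smaller of those in its own colour.

How it is judged:
By the outcome, as a careful person would: the job done as asked, in the order asked, and still so for the second after the job is handed in, with the robot touching nothing.
It also fails if it takes over 64 s, if anything falls off the work surface, if the arm or the gripper's body presses on something with over 40 N, if the wrist force passes 120 N, or if a joint passes its speed limit or range.

## Working session

There is one attempt and no reset: what is moved stays moved. The work goes in short steps, Python scripts to look and compute and a shell command to move; the robot and the scene stay as the last step left them, time stands still between calls to the robot, and variables do not carry over. Pictures are saved under pics/ and viewed, at most 10 in all, crops included, and the job is handed in when it is done.

```bash
mkdir -p pics; cat > h.py <<'E'
import numpy as np, cv2
from rig import robot, read_camera
from scipy.spatial.transform import Rotation as R
def cloud(c):
    h,w=c["range_z"].shape; f=h/2/np.tan(np.radians(c["vertical_fov"])/2)
    v,u=np.mgrid[:h,:w]; z=c["range_z"]
    P=np.stack([(u-c["cx"])/f*z,(v-c["cy"])/f*z,z],-1)
    T=np.array(c["cam_to_world"]); return P@T[:3,:3].T+T[:3,3]
E
python3 - <<'E'
from h import *
s=robot.get_state(); print(s)
for n in("scene","side"):
    c=read_camera(n); cv2.imwrite(f"pics/{n}.png",c["image"]); np.savez(f"{n}.npz",**c); print(n,np.round(c["cam_to_world"],3).tolist(),c["vertical_fov"])
E
```

```text
{'time_s': 0.0, 'joints': array([-6.66014029e-02,  3.00458661e-01,  1.52157664e+00, -3.04968721e-05,
        1.32070708e+00, -6.66053258e-02]), 'qd': array([-0.00113951, -0.00010229, -0.00039681, -0.00310262,  0.00303922,
        0.00119234]), 'effort': array([-1.53750298e-03, -5.31805658e+01, -3.52735734e+01,  7.07558286e-02,
        2.43994006e-02, -4.79655944e-05]), 'tcp_pos': array([5.49752543e-01, 5.20046687e-06, 2.18895026e-01]), 'tcp_rot': array([-3.14044351e+00, -4.70470920e-05,  1.57080779e+00]), 'wrist_force': array([-0.00555801, -0.01865459, -0.46268419]), 'ft_torque': array([0.00485959, 0.01650173, 0.01555226]), 'grasp_force': 0.0, 'width': 0.09427003238499942}
scene [[0.247, 0.796, -0.552, 1.079], [0.969, -0.204, 0.139, -0.116], [-0.002, -0.569, -0.822, 0.915], [0.0, 0.0, 0.0, 1.0]] 55.22655822172911
side [[0.769, -0.429, 0.473, -0.101], [-0.639, -0.503, 0.582, -0.714], [-0.012, -0.75, -0.661, 0.934], [0.0, 0.0, 0.0, 1.0]] 44.29250000527318
```

View pics/scene.png

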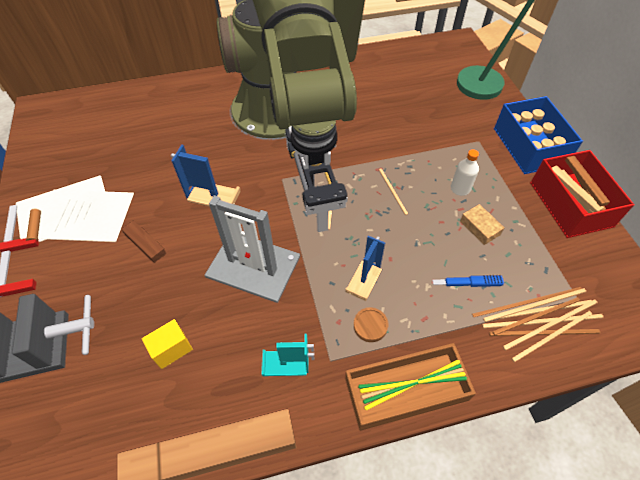

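View pics/side.png

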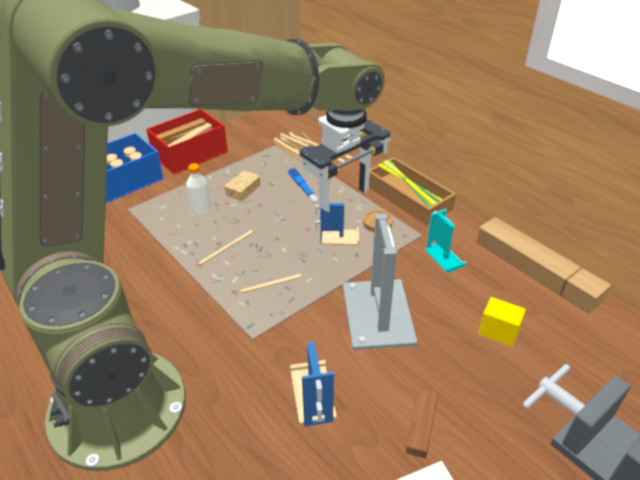

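The bracket stands on the mat at scene (368,268), with its ledge towards the camera. The larger blue decoy is at (205,180). The rack is at (245,245), with the strip, the slots and the red catch at (248,255) facing the scene camera. Next I measure these.

```bash
cat > m.py <<'E'
from h import *
c=dict(np.load("scene.npz")); W=cloud(c); im=c["image"]; hsv=cv2.cvtColor(im,cv2.COLOR_BGR2HSV); ok=c["range_z"]>0
def box(u0,u1,v0,v1):
    m=np.zeros(ok.shape,bool); m[v0:v1,u0:u1]=1; return m&ok
b=box(345,400,225,305)
blue=b&(hsv[...,0]>100)&(hsv[...,0]<125)&(hsv[...,1]>120)
wood=b&(hsv[...,0]>8)&(hsv[...,0]<28)&(hsv[...,1]>60)&(W[...,2]>.004)&(W[...,2]<.02)&(hsv[...,2]>150)
for n,m in(("blue",blue),("wood",wood)):
    p=W[m]; print(n,len(p),np.percentile(p,[1,50,99],axis=0).round(3).tolist())
    r=cv2.minAreaRect((p[:,:2]*1000).astype(np.float32)); print(r, cv2.boxPoints(r).round(0).tolist())
p=W[blue]; top=p[p[:,2]>p[:,2].max()-.012]; r=cv2.minAreaRect((top[:,:2]*1000).astype(np.float32));print("bluetop",len(top),r,cv2.boxPoints(r).round().tolist())
# rack
k=box(200,305,190,305); p=W[k]; lab=hsv[k]
base=p[(p[:,2]>.006)&(p[:,2]<.02)&(lab[:,1]<60)]
r=cv2.minAreaRect((base[:,:2]*1000).astype(np.float32));print("base",len(base),np.median(base[:,2]),r,cv2.boxPoints(r).round().tolist())
hi=p[(p[:,2]>.06)&(p[:,2]<.25)&(lab[:,1]<60)]; print("zmax",np.percentile(hi[:,2],99.5))
r=cv2.minAreaRect((hi[:,:2]*1000).astype(np.float32));print("hi",len(hi),r,cv2.boxPoints(r).round().tolist())
red=k&((hsv[...,0]<6)|(hsv[...,0]>174))&(hsv[...,1]>170); p=W[red];print("red",len(p),np.argwhere(red).mean(0),np.median(p,0),np.ptp(p,axis=0))
for n,u0,u1,v0,v1 in(("rack",195,310,185,310),("brk",335,405,220,310)):
    cv2.imwrite(f"pics/{n}.png",cv2.resize(im[v0:v1,u0:u1],None,fx=4,fy=4,interpolation=cv2.INTER_CUBIC))
a=cv2.imread("pics/rack.png");bb=cv2.imread("pics/brk.png");o=np.zeros((500,760,3),np.uint8);o[:a.shape[0],:a.shape[1]]=a;o[:bb.shape[0],a.shape[1]:a.shape[1]+bb.shape[1]]=bb;cv2.imwrite("pics/crop1.png",o)
E
python3 m.py
```

```text
blue 539 [[0.577, 0.082, 0.01], [0.601, 0.108, 0.082], [0.632, 0.132, 0.111]]
((608.7555541992188, 102.35075378417969), (38.30453109741211, 56.888702392578125), 50.702186584472656) [[575.0, 106.0], [619.0, 70.0], [643.0, 99.0], [599.0, 135.0]]
wood 2212 [[0.477, 0.042, 0.004], [0.611, 0.111, 0.006], [0.689, 0.205, 0.018]]
((583.669677734375, 125.17793273925781), (131.33004760742188, 214.68199157714844), 74.1848373413086) [[462.0, 91.0], [669.0, 33.0], [705.0, 159.0], [498.0, 218.0]]
bluetop 166 ((608.6611938476562, 102.57102966308594), (37.193321228027344, 56.100215911865234), 50.13823699951172) [[575.0, 106.0], [618.0, 70.0], [642.0, 99.0], [599.0, 135.0]]
base 2568 0.01210637272894638 ((459.1455078125, -139.9309539794922), (229.49459838867188, 314.06573486328125), 77.57015228271484) [[281.0, -218.0], [588.0, -286.0], [637.0, -62.0], [330.0, 6.0]]
zmax 0.22756195908343183
hi 2593 ((526.9077758789062, -146.70643615722656), (115.99472045898438, 26.517139434814453), 54.788028717041016) [[483.0, -186.0], [504.0, -202.0], [571.0, -107.0], [550.0, -92.0]]
red 19 [254.94736842 247.15789474] [ 0.54290952 -0.15021292  0.08332048] [0.00688031 0.00936621 0.01091798]
```

View pics/crop1.png

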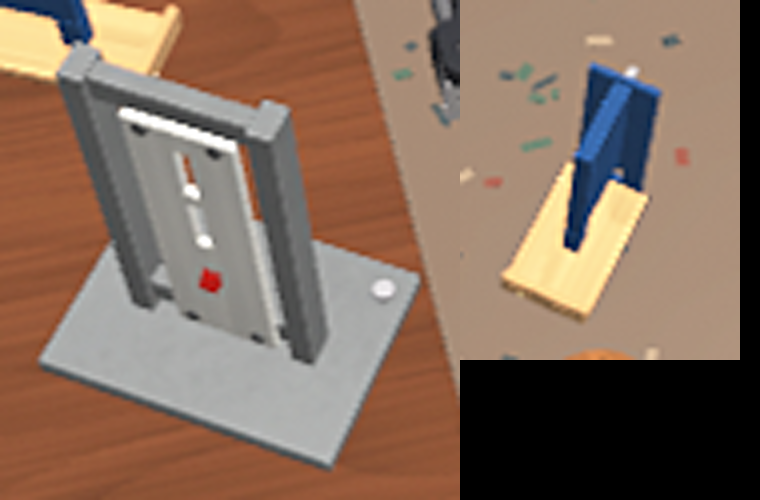

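The crop shows the rack strip with the red catch at crop (210,280), which is scene (247,255), and the two slots above it. The bracket's web and plate are clear, with the ledge running to crop (545,290). Next I fit the poses.

```bash
cat > m2.py <<'E'
from h import *
c=dict(np.load("scene.npz")); W=cloud(c); im=c["image"]; hsv=cv2.cvtColor(im,cv2.COLOR_BGR2HSV); ok=c["range_z"]>0
def box(u0,u1,v0,v1):
    m=np.zeros(ok.shape,bool); m[v0:v1,u0:u1]=1; return m&ok
def rect(p,n):
    r=cv2.minAreaRect((p[:,:2]*1000).astype(np.float32));print(n,len(p),np.round(r[0],1),np.round(r[1],1),round(r[2],1),cv2.boxPoints(r).round().tolist())
def comp(m,u,v):
    _,l=cv2.connectedComponents(m.astype(np.uint8)); return l==l[v,u]
def plane(p):
    q=p.copy()
    for _ in range(4):
        o=np.median(q,0); n=np.linalg.svd(q-q.mean(0),full_matrices=False)[2][2]; d=(q-q.mean(0))@n; q=q[abs(d)<max(.0015,1.5*d.std())]
    return n,q.mean(0),len(q)
b=box(340,400,225,305)
wood=b&(hsv[...,0]>12)&(hsv[...,0]<26)&(hsv[...,1]>70)&(hsv[...,2]>185)
wood=comp(wood,358,284); rect(W[wood],"ledge"); print(np.percentile(W[wood][:,2],[2,20,50,80,98]).round(4))
blue=b&(hsv[...,0]>100)&(hsv[...,0]<125)&(hsv[...,1]>120)
P=W[blue]
# web's top/plate: plane normals by 2-plane RANSAC
rng=np.random.default_rng(0); best=[]
rem=P
for k in range(3):
    bi=None
    for _ in range(800):
        s=rem[rng.choice(len(rem),3,False)]; n=np.cross(s[1]-s[0],s[2]-s[0]); l=np.linalg.norm(n)
        if l<1e-6: continue
        n/=l; i=abs((rem-s[0])@n)<.0012
        if bi is None or i.sum()>bi.sum(): bi=i
    n,q,N=plane(rem[bi]); print("bplane",n.round(3),q.round(4),bi.sum(),"yaw",np.degrees(np.arctan2(n[1],n[0])).round(1)); 
    rem=rem[~bi]
# rack
poly=(np.array([[128,120],[235,148],[268,335],[172,300]])/4+[195,185]).astype(np.int32)
m=np.zeros(ok.shape,np.uint8); cv2.fillPoly(m,[poly],1); m=(m>0)&ok
n,q,N=plane(W[m]); n=n*np.sign(n[0]); print("strip",n.round(4),q.round(4),N,m.sum(),"yaw",np.degrees(np.arctan2(-n[1],-n[0])))
g=box(195,310,190,310)&(hsv[...,1]<70); p=W[g]; 
x=-n[:2]/np.linalg.norm(n[:2]); y=np.array([-x[1],x[0]]); A=np.array([x,y])
for lo,hi in((.009,.016),(.05,.08),(.1,.15),(.16,.2),(.215,.24)):
    s=p[(p[:,2]>lo)&(p[:,2]<hi)]; l=(s[:,:2]-q[:2])@A.T*1000; l=l[(abs(l[:,1])<95)&(abs(l[:,0])<120)]; print(lo,hi,len(l),"x",np.percentile(l[:,0],[0,2,50,98,100]).round(1),"y",np.percentile(l[:,1],[0,2,50,98,100]).round(1),"hist",np.histogram(l[:,1],np.arange(-60,61,5))[0].tolist())
red=box(235,260,240,270)&((hsv[...,0]<8)|(hsv[...,0]>172))&(hsv[...,1]>150); l=(W[red][:,:2]-q[:2])@A.T*1000
print("red",np.c_[l,W[red][:,2]*1000].mean(0),np.percentile(l,[0,100],axis=0))
# slot: points behind strip
l=(W[m][:,:2]-q[:2])@A.T*1000; dd=(W[m]-q)@(-n)*1000; j=dd>2.0
print("behind",np.c_[l[j],W[m][j,2]*1000,dd[j]].round(0).tolist())
E
python3 m2.py
```

```text
ledge 618 [620.8  88.7] [54.3 91.8] 48.6 [[568.0, 99.0], [637.0, 38.0], [673.0, 79.0], [604.0, 139.0]]
[0.0041 0.0087 0.0103 0.0122 0.0196]
bplane [ 0.744 -0.668 -0.007] [0.5918 0.1214 0.0719] 196 yaw -41.9
bplane [-0.676 -0.737 -0.008] [0.6141 0.1033 0.0762] 151 yaw -132.5
bplane [ 0.683 -0.73  -0.002] [0.6282 0.0838 0.0589] 65 yaw -46.9
strip [ 0.8174 -0.5761 -0.001 ] [ 0.5388 -0.1472  0.1281] 992 1128 yaw 144.8247096576798
0.009 0.016 2367 x [-51.3 -49.4 -12.7  73.7  79.7] y [-83.9 -81.6 -17.5  91.4  95. ] hist [102, 113, 90, 79, 75, 71, 69, 59, 52, 51, 51, 55, 48, 55, 57, 51, 47, 43, 49, 51, 51, 57, 50, 49]
0.05 0.08 312 x [-1.8 -1.1  1.3 20.3 23.3] y [-51.  -50.5  -6.   61.2  63.9] hist [0, 29, 23, 16, 9, 1, 25, 13, 12, 16, 15, 9, 5, 6, 11, 13, 17, 13, 1, 0, 0, 25, 31, 12]
0.1 0.15 640 x [-1.8 -1.3  1.4 20.9 22.8] y [-51.5 -50.5   2.5  60.9  62.8] hist [0, 45, 58, 28, 17, 3, 36, 27, 30, 26, 26, 15, 25, 33, 29, 24, 28, 27, 3, 0, 0, 54, 65, 25]
0.16 0.2 559 x [-1.7 -1.3  1.3 19.  22.6] y [-51.1 -50.4  -0.9  61.   63.5] hist [0, 36, 55, 22, 21, 1, 34, 27, 23, 27, 23, 11, 14, 27, 25
[... 1334 characters left out ...]
7.0, 50.0, 12.0, 67.0], [23.0, 51.0, 70.0, 23.0], [2.0, 5.0, 125.0, 2.0], [65.0, 52.0, 10.0, 65.0], [65.0, 49.0, 11.0, 65.0], [2.0, 5.0, 121.0, 2.0], [3.0, 3.0, 120.0, 3.0], [61.0, 47.0, 14.0, 61.0], [3.0, 4.0, 117.0, 3.0], [59.0, 46.0, 14.0, 59.0], [3.0, 5.0, 112.0, 3.0], [4.0, 3.0, 112.0, 4.0], [5.0, 1.0, 111.0, 5.0], [22.0, 50.0, 56.0, 22.0], [3.0, 0.0, 111.0, 3.0], [23.0, 51.0, 42.0, 23.0], [21.0, 50.0, 41.0, 21.0], [18.0, 47.0, 38.0, 18.0], [17.0, 46.0, 36.0, 17.0], [14.0, 45.0, 38.0, 14.0], [12.0, 41.0, 37.0, 12.0], [11.0, 41.0, 36.0, 11.0], [6.0, 38.0, 40.0, 6.0], [7.0, 39.0, 33.0, 7.0], [8.0, 38.0, 28.0, 8.0], [2.0, -13.0, 67.0, 2.0], [5.0, 37.0, 29.0, 5.0], [11.0, 42.0, 14.0, 10.0]]
```

Bracket: origin about (0.586, 0.1215), yaw about 138°, mat about 4 mm thick; the x and y values from three faces agree. Rack yaw is about 144.8°, slots at about (0.5385, -0.1476), strip 2 to 3 mm low. I go above the web and turn.

```bash
python3 -m jog '[{"linear":[32.4,21,0],"delta_rot":[0,0,0],"gripper":94},{"linear":[32.4,21,0],"delta_rot":[0,0,0],"gripper":94},{"linear":[32.4,21,0],"delta_rot":[0,0,0],"gripper":94},{"linear":[0,0,0],"delta_rot":[0,0,-7],"gripper":94},{"linear":[0,0,0],"delta_rot":[0,0,-7],"gripper":94}]' 60
python3 -m jog '[{"linear":[0,0,0],"delta_rot":[0,0,-7],"gripper":94},{"linear":[0,0,0],"delta_rot":[0,0,-7],"gripper":94},{"linear":[0,0,0],"delta_rot":[0,0,-7],"gripper":94},{"linear":[0,0,0],"delta_rot":[0,0,-7],"gripper":94},{"linear":[0,0,0],"delta_rot":[0,0,-5.9],"gripper":94}]' 60
cat > st.py <<'E'
from h import *
s=robot.get_state(); M=R.from_euler('xyz',s['tcp_rot']).as_matrix()
print(round(s['time_s'],2),(s['tcp_pos']*1000).round(1),'tool x',M[:,0].round(3),'y yaw',np.degrees(np.arctan2(M[1,1],M[0,1])).round(2),'z',M[:,2].round(3),'F',s['wrist_force'].round(1),'w',s['width'].round(4),'g',s['grasp_force'].round(1))
E
python3 st.py
python3 - <<'E'
from h import *
c=read_camera("wrist"); cv2.imwrite("pics/w1.png",c["image"]); print(np.round(c["T_tool_cam"],3).tolist(),c["vertical_fov"],c["cx"],c["cy"])
E
```

```text
time_s: 0.52
tcp_pos: [0.6132, 0.099, 0.2182]
tcp_rot: [-3.14, -0.0, 1.822]
wrist_force: [0.2, -0.1, -0.2]
width: 0.094
grasp_force: 0.0
time_s: 0.93
tcp_pos: [0.6128, 0.0972, 0.219]
tcp_rot: [-3.141, -0.001, 2.413]
wrist_force: [0.3, 0.0, -0.2]
width: 0.0938
grasp_force: 0.0
[[-0.0, -0.972, -0.236, 0.067], [1.0, 0.0, -0.001, 0.0], [0.001, -0.236, 0.972, -0.164], [0.0, 0.0, 0.0, 1.0]] 65.70646984690485 317.98107328506603 243.28049291367765Traceback (most recent call last):
  File "st.py", line 3, in <module>
    print(round(s['time_s'],2),(s['tcp_pos']*1000).round(1),'tool x',M[:,0].round(3),'y yaw',np.degrees(np.arctan2(M[1,1],M[0,1])).round(2),'z',M[:,2].round(3),'F',s['wrist_force'].round(1),'w',s['width'].round(4),'g',s['grasp_force'].round(1))
                                                                                                                                                                                                  ^^^^^^^^^^^^^^^^
AttributeError: 'float' object has no attribute 'round'
```

View pics/w1.png

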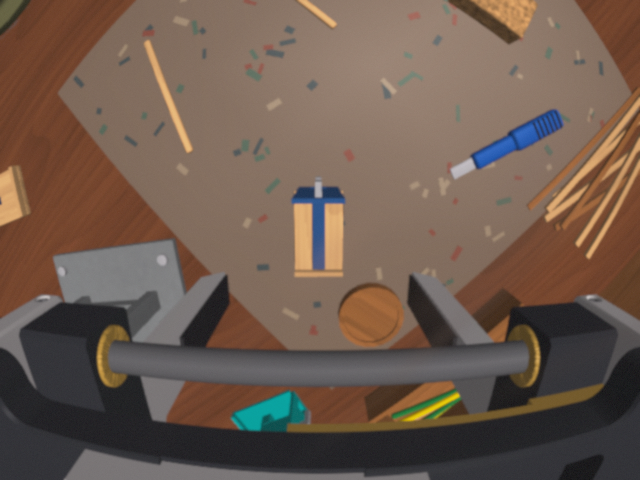

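The web lies straight at column 318–319, which is the principal column, so lateral position and yaw are right. Descending and gripping.

```bash
sed -i "s/s\['width'\].round(4)/round(s['width'],4)/;s/s\['grasp_force'\].round(1)/round(s['grasp_force'],1)/" st.py
python3 -m jog '[{"linear":[0,0,33],"delta_rot":[0,0,0],"gripper":94},{"linear":[0,0,33],"delta_rot":[0,0,0],"gripper":94},{"linear":[0,0,33],"delta_rot":[0,0,0],"gripper":94},{"linear":[0,0,20],"delta_rot":[0,0,0],"gripper":60},{"linear":[0,0,13],"delta_rot":[0,0,0],"gripper":40}]' 15
python3 -m jog '[{"linear":[0,0,0],"delta_rot":[0,0,0],"gripper":20},{"linear":[0,0,0],"delta_rot":[0,0,0],"gripper":0},{"linear":[0,0,0],"delta_rot":[0,0,0],"gripper":0},{"linear":[0,0,0],"delta_rot":[0,0,0],"gripper":0},{"linear":[0,0,0],"delta_rot":[0,0,0],"gripper":0}]' 15
python3 -m jog '[{"linear":[0,0,0],"delta_rot":[0,0,0],"gripper":0},{"linear":[0,0,0],"delta_rot":[0,0,0],"gripper":0},{"linear":[0,0,0],"delta_rot":[0,0,0],"gripper":0},{"linear":[0,0,0],"delta_rot":[0,0,0],"gripper":0},{"linear":[0,0,0],"delta_rot":[0,0,0],"gripper":0}]' 55
python3 st.py
```

```text
time_s: 1.4
tcp_pos: [0.6118, 0.0971, 0.0844]
tcp_rot: [-3.139, -0.003, 2.404]
wrist_force: [-0.3, -0.1, -1.2]
width: 0.084
grasp_force: 0.0
time_s: 1.82
tcp_pos: [0.6135, 0.0972, 0.0888]
tcp_rot: [3.14, 0.001, 2.407]
wrist_force: [0.4, 0.2, -0.6]
width: 0.0507
grasp_force: 0.0
time_s: 2.23
tcp_pos: [0.613, 0.0972, 0.0875]
tcp_rot: [-3.142, -0.0, 2.407]
wrist_force: [-0.1, -0.7, 0.3]
width: 0.0172
grasp_force: 0.0
2.23 [613.   97.2  87.5] tool x [-0.742  0.67   0.   ] y yaw 47.9 z [-0.  0. -1.] F [-0.1 -0.7  0.3] w 0.0172 g 0.0
```

```bash
python3 -m jog '[{"linear":[0,0,0],"delta_rot":[0,0,0],"gripper":0},{"linear":[0,0,0],"delta_rot":[0,0,0],"gripper":0},{"linear":[0,0,0],"delta_rot":[0,0,0],"gripper":0},{"linear":[0,0,0],"delta_rot":[0,0,0],"gripper":0},{"linear":[0,0,0],"delta_rot":[0,0,0],"gripper":0}]' 55
python3 st.py
python3 -m jog '[{"linear":[0,0,-5],"delta_rot":[0,0,0],"gripper":0},{"linear":[0,0,-20],"delta_rot":[0,0,0],"gripper":0},{"linear":[0,0,-35],"delta_rot":[0,0,0],"gripper":0},{"linear":[0,0,-35],"delta_rot":[0,0,0],"gripper":0},{"linear":[0,0,-20],"delta_rot":[0,0,0],"gripper":0}]' 55
python3 st.py
```

```text
time_s: 2.65
tcp_pos: [0.613, 0.0972, 0.0874]
tcp_rot: [3.142, -0.0, 2.407]
wrist_force: [-0.1, 0.0, -0.9]
width: 0.0097
grasp_force: 55.0
2.65 [613.   97.2  87.4] tool x [-0.742  0.67   0.   ] y yaw 47.9 z [-0.  0. -1.] F [-0.1  0.  -0.9] w 0.0097 g 55.0
time_s: 3.07
tcp_pos: [0.6135, 0.0973, 0.2065]
tcp_rot: [3.139, 0.002, 2.407]
wrist_force: [1.4, 1.1, -2.6]
width: 0.0094
grasp_force: 55.0
3.07 [613.5  97.3 206.5] tool x [-0.742  0.67  -0.002] y yaw 47.9 z [ 0.004  0.    -1.   ] F [ 1.4  1.1 -2.6] w 0.0094 g 55.0
```

```bash
python3 -m jog '[{"linear":[-30.8,-14.9,0],"delta_rot":[0,0,0],"gripper":0},{"linear":[-30.8,-14.9,0],"delta_rot":[0,0,0],"gripper":0},{"linear":[-30.8,-14.9,0],"delta_rot":[0,0,0],"gripper":0},{"linear":[-30.8,-14.9,0],"delta_rot":[0,0,0],"gripper":0},{"linear":[-19.1,-26,0],"delta_rot":[0,0,0],"gripper":0}]' 55
python3 -m jog '[{"linear":[-19.1,-26,0],"delta_rot":[0,0,0],"gripper":0},{"linear":[-19.1,-26,0],"delta_rot":[0,0,0],"gripper":0},{"linear":[-19.1,-26,0],"delta_rot":[0,0,0],"gripper":0},{"linear":[-19.1,-26,0],"delta_rot":[0,0,0],"gripper":0},{"linear":[-19.1,-26,0],"delta_rot":[0,0,0],"gripper":0}]' 55
python3 -m jog '[{"linear":[0,0,0],"delta_rot":[0,0,-6.9],"gripper":0},{"linear":[25,0,0],"delta_rot":[0,0,0],"gripper":0},{"linear":[20,0,13],"delta_rot":[0,0,0],"gripper":0},{"linear":[0,0,10],"delta_rot":[0,0,0],"gripper":0},{"linear":[0,0,0],"delta_rot":[0,0,0],"gripper":0}]' 55
python3 -m jog '[{"linear":[0,0,0],"delta_rot":[0,0,0],"gripper":0},{"linear":[0,0,0],"delta_rot":[0,0,0],"gripper":0},{"linear":[0,0,0],"delta_rot":[0,0,0],"gripper":0}]' 55
python3 st.py
python3 - <<'E'
from h import *
o=np.zeros((600,800,3),np.uint8)
for i,n in enumerate(("scene","side","wrist")):
    c=read_camera(n); np.savez(n+"2.npz",**c); im=c["image"]
    if n=="scene": o[:480,:400]=cv2.resize(im[150:330,170:320],(400,480))
    if n=="side": o[:480,400:]=cv2.resize(im[160:370,290:465],(400,480))
    if n=="wrist": cv2.imwrite("pics/w2.png",im)
cv2.imwrite("pics/c2.png",o[:480])
E
```

```text
time_s: 3.48
tcp_pos: [0.6623, -0.0633, 0.2019]
tcp_rot: [-3.141, -0.0, 2.407]
wrist_force: [-0.1, -0.1, -2.8]
width: 0.0093
grasp_force: 55.0
time_s: 3.9
tcp_pos: [0.6443, -0.2237, 0.2024]
tcp_rot: [-3.141, -0.001, 2.407]
wrist_force: [0.7, -0.2, -2.9]
width: 0.0095
grasp_force: 55.0
time_s: 4.32
tcp_pos: [0.6071, -0.1957, 0.1777]
tcp_rot: [-3.141, -0.003, 2.528]
wrist_force: [-0.1, -1.4, -2.9]
width: 0.0098
grasp_force: 55.0
time_s: 4.57
tcp_pos: [0.6087, -0.1966, 0.18]
tcp_rot: [3.141, 0.001, 2.527]
wrist_force: [-0.2, -0.4, -3.4]
width: 0.01
grasp_force: 55.0
4.57 [ 608.7 -196.6  180. ] tool x [-0.817  0.577 -0.001] y yaw 54.79 z [ 0.001 -0.    -1.   ] F [-0.2 -0.4 -3.4] w 0.01 g 55.0
```

View pics/c2.png

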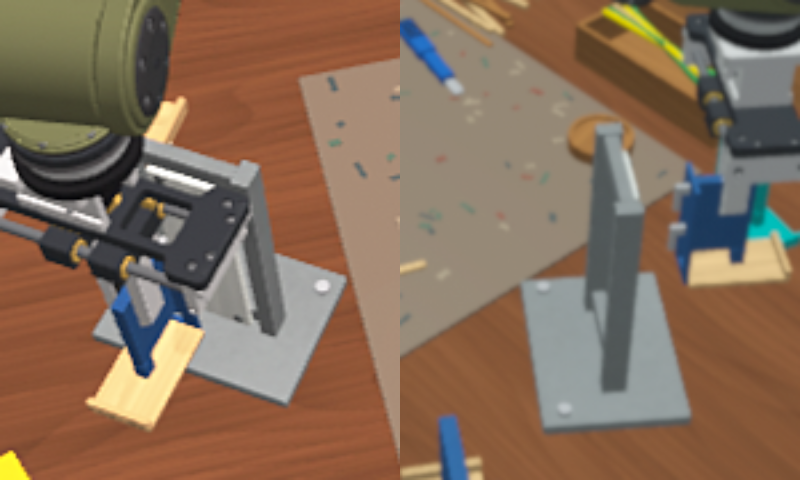

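View pics/w2.png

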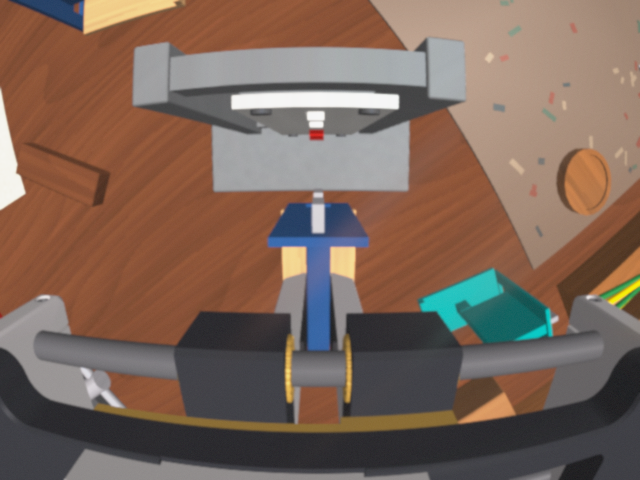

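In the wrist view the tab is at about (318,210), and the red catch at (316,134) and slot ends at (316,117) sit on nearly the same column. The strip's top edge is level. I compute the lateral offset.

```bash
cat > m3.py <<'E'
from h import *
c=dict(np.load("wrist2.npz")); im=c["image"]; hsv=cv2.cvtColor(im,cv2.COLOR_BGR2HSV); z=c["range_z"]
f=240/np.tan(np.radians(float(c["vertical_fov"]))/2); v,u=np.mgrid[:480,:640]; a=u-c["cx"]; b=v-c["cy"]; r=np.hypot(a,b)+1e-9; k=np.tan(r/f)/r
T=c["T_tool_cam"]; W=np.stack([a*k*z,b*k*z,z],-1)@T[:3,:3].T+T[:3,3]; W*=1000
def box(u0,u1,v0,v1):
    m=np.zeros(z.shape,bool); m[v0:v1,u0:u1]=1; return m&(z>0)
def pr(n,m): p=W[m]; print(n,len(p),np.percentile(p,[2,50,98],axis=0).round(1).tolist())
H,S,V=hsv[...,0],hsv[...,1],hsv[...,2]
pr("red",box(295,340,120,145)&((H<8)|(H>172))&(S>150))
tab=box(305,332,185,236)&(S<60)&(V>120); pr("tab",tab)
pr("bright slotbits",box(300,332,108,128)&(V>225)&(S<40))
st=box(225,405,90,112)&(V>225)&(S<40); pr("stripTop",st)
p=W[st]; print("strip dir deg",np.degrees(np.arctan(np.polyfit(p[:,1],p[:,0],1)[0])))
pl=box(260,375,200,250)&(H>100)&(H<125)&(S>120); pr("plate",pl)
e=W[box(262,375,204,250)&(H>100)&(H<125)&(S>120)&(V>60)]; t=e[e[:,2]<e[:,2].min()+6]; print("platetop dir",np.degrees(np.arctan(np.polyfit(t[:,1],t[:,0],1)[0])))
pr("web",box(300,335,255,340)&(H>100)&(H<125)&(S>120))
for vv in (205,215,225): 
    w=np.where(tab[vv])[0]; print(vv,w.min(),w.max())
for vv in (117,122,134):
    print(vv,[(x,im[vv,x].tolist()) for x in range(304,328,2)])
E
python3 m3.py
```

```text
red 111 [[78.7, -5.8, 92.8], [81.4, -1.7, 96.4], [84.0, 2.5, 100.4]]
tab 714 [[34.3, -10.2, -14.3], [39.7, -0.3, -11.4], [47.0, 9.5, 170.5]]
bright slotbits 193 [[84.7, -5.2, 21.7], [86.3, -1.5, 23.2], [88.4, 2.2, 69.8]]
stripTop 2255 [[84.4, -30.6, -31.6], [86.9, -1.3, -30.2], [89.4, 27.0, -28.8]]
strip dir deg -2.42814466772507
plate 2172 [[30.0, -19.0, -22.2], [34.6, -7.2, -4.3], [35.1, 17.2, 76.5]]
platetop dir -1.4289756695516076
web 1474 [[-11.0, -4.9, -22.9], [3.2, 0.2, -19.2], [25.9, 4.8, -17.9]]
205 312 324
215 311 324
225 311 324
117 [(304, [112, 115, 118]), (306, [153, 157, 159]), (308, [241, 242, 243]), (310, [245, 246, 246]), (312, [246, 246, 246]), (314, [246, 246, 246]), (316, [246, 246, 247]), (318, [246, 247, 247]), (320, [246, 247, 247]), (322, [245, 246, 246]), (324, [198, 202, 205]), (326, [116, 118, 120])]
122 [(304, [114, 117, 120]), (306, [114, 116, 118]), (308, [146, 149, 152]), (310, [227, 230, 232]), (312, [237, 239, 241]), (314, [239, 241, 242]), (316, [240, 242, 242]), (318, [241, 242, 243]), (320, [240, 241, 243]), (322, [220, 223, 224]), (324, [125, 127, 129]), (326, [114, 117, 118])]
134 [(304, [139, 138, 138]), (306, [140, 139, 140]), (308, [125, 125, 159]), (310, [59, 61, 199]), (312, [36, 41, 209]), (314, [34, 38, 208]), (316, [35, 41, 208]), (318, [34, 41, 208]), (320, [37, 43, 209]), (322, [57, 60, 205]), (324, [125, 125, 160]), (326, [138, 140, 138])]
```

The tab needs -1.5 mm in tool y, and the tab windows call for going about 5.5 mm lower. The gap to the strip is about 49 mm. Correct, then approach gently.

```bash
python3 -m jog '[{"linear":[10,-1.5,5.5],"delta_rot":[0,0,0],"gripper":0},{"linear":[15,0,0],"delta_rot":[0,0,0],"gripper":0},{"linear":[5,0,0],"delta_rot":[0,0,0],"gripper":0},{"linear":[3,0,0],"delta_rot":[0,0,0],"gripper":0},{"linear":[0,0,0],"delta_rot":[0,0,0],"gripper":0}]' 55
python3 st.py
python3 -m jog '[{"linear":[2,0,0],"delta_rot":[0,0,0],"gripper":0},{"linear":[2,0,0],"delta_rot":[0,0,0],"gripper":0},{"linear":[0,0,0],"delta_rot":[0,0,0],"gripper":0}]' 55
python3 -m jog '[{"linear":[1.5,0,0],"delta_rot":[0,0,0],"gripper":0},{"linear":[1.5,0,0],"delta_rot":[0,0,0],"gripper":0},{"linear":[0,0,0],"delta_rot":[0,0,0],"gripper":0}]' 55
```

```text
time_s: 5.13
tcp_pos: [0.5805, -0.1784, 0.1745]
tcp_rot: [3.141, 0.001, 2.527]
wrist_force: [-0.2, -0.1, -3.1]
width: 0.0096
grasp_force: 55.0
5.13 [ 580.5 -178.4  174.5] tool x [-0.817  0.576 -0.001] y yaw 54.81 z [ 0.001 -0.    -1.   ] F [-0.2 -0.1 -3.1] w 0.0096 g 55.0
time_s: 5.38
tcp_pos: [0.577, -0.1762, 0.1739]
tcp_rot: [3.142, -0.0, 2.527]
wrist_force: [-0.5, -0.1, -3.3]
width: 0.0098
grasp_force: 55.0
time_s: 5.63
tcp_pos: [0.5744, -0.1743, 0.1739]
tcp_rot: [-3.142, -0.0, 2.527]
wrist_force: [0.2, 0.4, -2.4]
width: 0.0096
grasp_force: 55.0
```

```bash
for i in 1; do python3 -m jog '[{"linear":[1.5,0,0],"delta_rot":[0,0,0],"gripper":0},{"linear":[1.5,0,0],"delta_rot":[0,0,0],"gripper":0},{"linear":[0,0,0],"delta_rot":[0,0,0],"gripper":0}]' 55; done
python3 -m jog '[{"linear":[1,0,0],"delta_rot":[0,0,0],"gripper":0},{"linear":[1,0,0],"delta_rot":[0,0,0],"gripper":0},{"linear":[0,0,0],"delta_rot":[0,0,0],"gripper":0}]' 55
```

```text
time_s: 5.88
tcp_pos: [0.5719, -0.1725, 0.1739]
tcp_rot: [-3.142, -0.0, 2.527]
wrist_force: [1.2, -0.1, -2.9]
width: 0.0097
grasp_force: 55.0
time_s: 6.13
tcp_pos: [0.5704, -0.1715, 0.174]
tcp_rot: [3.142, -0.0, 2.527]
wrist_force: [0.1, 1.0, -2.2]
width: 0.0097
grasp_force: 55.0
```

```bash
python3 -m jog '[{"linear":[1,0,0],"delta_rot":[0,0,0],"gripper":0},{"linear":[1,0,0],"delta_rot":[0,0,0],"gripper":0},{"linear":[0,0,0],"delta_rot":[0,0,0],"gripper":0}]' 55; python3 -m jog '[{"linear":[1,0,0],"delta_rot":[0,0,0],"gripper":0},{"linear":[0,0,0],"delta_rot":[0,0,0],"gripper":0}]' 55
python3 - <<'E'
from h import *
c=read_camera("wrist"); np.savez("wrist3.npz",**c); cv2.imwrite("pics/w3.png",c["image"][60:280,200:440])
E
```

```text
time_s: 6.38
tcp_pos: [0.5687, -0.1703, 0.1739]
tcp_rot: [-3.142, -0.0, 2.527]
wrist_force: [0.5, -0.0, -3.2]
width: 0.0096
grasp_force: 55.0
time_s: 6.55
tcp_pos: [0.5679, -0.1698, 0.174]
tcp_rot: [-3.142, 0.0, 2.527]
wrist_force: [-0.2, -0.4, -2.6]
width: 0.0094
grasp_force: 55.0
```

View pics/w3.png

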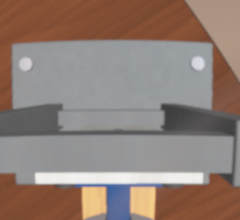

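The plate is now right at the strip (crop row about 185, below the strip's white top edge) with no contact force, so the tabs are in the slots. I feel for the plate touching.

```bash
python3 -m jog '[{"linear":[1,0,0],"delta_rot":[0,0,0],"gripper":0},{"linear":[0,0,0],"delta_rot":[0,0,0],"gripper":0}]' 55; python3 -m jog '[{"linear":[0.7,0,0],"delta_rot":[0,0,0],"gripper":0},{"linear":[0,0,0],"delta_rot":[0,0,0],"gripper":0}]' 55
```

```text
time_s: 6.77
tcp_pos: [0.5671, -0.1692, 0.1739]
tcp_rot: [-3.142, -0.0, 2.527]
wrist_force: [0.0, -0.7, -2.9]
width: 0.0097
grasp_force: 55.0
time_s: 6.93
tcp_pos: [0.5669, -0.169, 0.174]
tcp_rot: [3.141, 0.001, 2.527]
wrist_force: [3.5, -1.1, -3.3]
width: 0.0094
grasp_force: 55.0
```

Plate contact felt at about 4 N. Now down in steps.

```bash
python3 -m jog '[{"linear":[-0.6,0,2],"delta_rot":[0,0,0],"gripper":0},{"linear":[0,0,2],"delta_rot":[0,0,0],"gripper":0},{"linear":[0,0,0],"delta_rot":[0,0,0],"gripper":0}]' 55; python3 -m jog '[{"linear":[0,0,1.5],"delta_rot":[0,0,0],"gripper":0},{"linear":[0,0,1.5],"delta_rot":[0,0,0],"gripper":0},{"linear":[0,0,0],"delta_rot":[0,0,0],"gripper":0}]' 58
```

```text
time_s: 7.18
tcp_pos: [0.5673, -0.1693, 0.1698]
tcp_rot: [3.142, 0.0, 2.527]
wrist_force: [1.9, -1.5, -1.8]
width: 0.0101
grasp_force: 55.0
time_s: 7.43
tcp_pos: [0.5675, -0.1694, 0.1673]
tcp_rot: [3.141, 0.001, 2.527]
wrist_force: [3.4, -0.9, 2.9]
width: 0.0097
grasp_force: 58.0
```

```bash
python3 -m jog '[{"linear":[0,0,1.5],"delta_rot":[0,0,0],"gripper":0},{"linear":[0,0,0],"delta_rot":[0,0,0],"gripper":0}]' 58; python3 -m jog '[{"linear":[0,0,1.5],"delta_rot":[0,0,0],"gripper":0},{"linear":[0,0,0],"delta_rot":[0,0,0],"gripper":0}]' 58; python3 st.py
```

```text
time_s: 7.6
tcp_pos: [0.5674, -0.1693, 0.1658]
tcp_rot: [3.141, 0.001, 2.527]
wrist_force: [3.9, -1.5, 2.3]
width: 0.0096
grasp_force: 58.0
time_s: 7.77
tcp_pos: [0.5674, -0.1693, 0.1642]
tcp_rot: [3.141, 0.001, 2.527]
wrist_force: [3.3, -2.0, 2.0]
width: 0.0095
grasp_force: 58.0
7.77 [ 567.4 -169.3  164.2] tool x [-0.817  0.576 -0.001] y yaw 54.8 z [ 0.001 -0.    -1.   ] F [ 3.3 -2.   2. ] w 0.0095 g 58.0
```

```bash
python3 -m jog '[{"linear":[0,0,2],"delta_rot":[0,0,0],"gripper":0},{"linear":[0,0,2],"delta_rot":[0,0,0],"gripper":0},{"linear":[0,0,0],"delta_rot":[0,0,0],"gripper":0}]' 58; python3 -m jog '[{"linear":[0,0,2],"delta_rot":[0,0,0],"gripper":0},{"linear":[0,0,1.5],"delta_rot":[0,0,0],"gripper":0},{"linear":[0,0,0],"delta_rot":[0,0,0],"gripper":0}]' 58
```

```text
time_s: 8.02
tcp_pos: [0.567, -0.1691, 0.1593]
tcp_rot: [-3.141, -0.0, 2.527]
wrist_force: [4.7, -2.7, -3.4]
width: 0.0098
grasp_force: 58.0
time_s: 8.27
tcp_pos: [0.567, -0.1692, 0.1558]
tcp_rot: [-3.141, -0.001, 2.527]
wrist_force: [3.6, -3.1, -3.2]
width: 0.0099
grasp_force: 58.0
```

```bash
python3 -m jog '[{"linear":[0,0,1.5],"delta_rot":[0,0,0],"gripper":0},{"linear":[0,0,1],"delta_rot":[0,0,0],"gripper":0},{"linear":[0,0,0],"delta_rot":[0,0,0],"gripper":0}]' 58; python3 -m jog '[{"linear":[0,0,1],"delta_rot":[0,0,0],"gripper":0},{"linear":[0,0,0],"delta_rot":[0,0,0],"gripper":0}]' 58;python3 -m jog '[{"linear":[0,0,0.7],"delta_rot":[0,0,0],"gripper":0},{"linear":[0,0,0],"delta_rot":[0,0,0],"gripper":0}]' 58
```

```text
time_s: 8.52
tcp_pos: [0.5669, -0.1691, 0.1534]
tcp_rot: [-3.141, -0.001, 2.527]
wrist_force: [5.1, -3.3, -4.7]
width: 0.0097
grasp_force: 58.0
time_s: 8.68
tcp_pos: [0.5669, -0.1691, 0.1526]
tcp_rot: [-3.141, -0.001, 2.527]
wrist_force: [3.7, -2.0, -3.3]
width: 0.0095
grasp_force: 58.0
time_s: 8.85
tcp_pos: [0.567, -0.169, 0.152]
tcp_rot: [-3.141, -0.001, 2.527]
wrist_force: [2.2, -1.6, -3.7]
width: 0.0098
grasp_force: 58.0
```

```bash
python3 -m jog '[{"linear":[0,0,0.7],"delta_rot":[0,0,0],"gripper":0},{"linear":[0,0,0],"delta_rot":[0,0,0],"gripper":0}]' 58; python3 -m jog '[{"linear":[0,0,0.5],"delta_rot":[0,0,0],"gripper":0},{"linear":[0,0,0],"delta_rot":[0,0,0],"gripper":0}]' 58
```

```text
time_s: 9.02
tcp_pos: [0.567, -0.1691, 0.1516]
tcp_rot: [-3.142, -0.0, 2.527]
wrist_force: [1.4, -1.3, 0.6]
width: 0.0096
grasp_force: 58.0
time_s: 9.18
tcp_pos: [0.5671, -0.1691, 0.1515]
tcp_rot: [3.141, 0.0, 2.527]
wrist_force: [-0.7, 0.3, 4.5]
width: 0.0101
grasp_force: 58.0
```

```bash
python3 -m jog '[{"linear":[0,0,0.6],"delta_rot":[0,0,0],"gripper":0},{"linear":[0,0,0],"delta_rot":[0,0,0],"gripper":0}]' 58; python3 -m jog '[{"linear":[0,0,0.6],"delta_rot":[0,0,0],"gripper":0},{"linear":[0,0,0],"delta_rot":[0,0,0],"gripper":0}]' 58; python3 st.py
```

```text
time_s: 9.35
tcp_pos: [0.5672, -0.1691, 0.1514]
tcp_rot: [3.141, 0.0, 2.527]
wrist_force: [-1.9, 0.6, 9.4]
width: 0.0096
grasp_force: 58.0
time_s: 9.52
tcp_pos: [0.5673, -0.1692, 0.1513]
tcp_rot: [3.141, 0.001, 2.527]
wrist_force: [-3.4, 0.1, 12.9]
width: 0.0098
grasp_force: 58.0
9.52 [ 567.3 -169.2  151.3] tool x [-0.817  0.576 -0.001] y yaw 54.81 z [ 0.001 -0.    -1.   ] F [-3.4  0.1 12.9] w 0.0098 g 58.0
```

```bash
python3 - <<'E'
from h import *
c=read_camera("scene"); np.savez("scene3.npz",**c); im=c["image"]; h=cv2.cvtColor(im,cv2.COLOR_BGR2HSV)[...]
red=((h[...,0]<6)|(h[...,0]>174))&(h[...,1]>150); red[:240]=0; red[275:]=0; red[:,:225]=0; red[:,270:]=0; print(red.sum(), (cloud(c)[red].mean(0)*1000).round(1) if red.any() else 0)
cv2.imwrite("pics/c4.png",cv2.resize(im[200:320,180:320],None,fx=5,fy=5,interpolation=cv2.INTER_CUBIC))
E
```

```text
7 [ 543.9 -149.1   80.6]
```

View pics/c4.png

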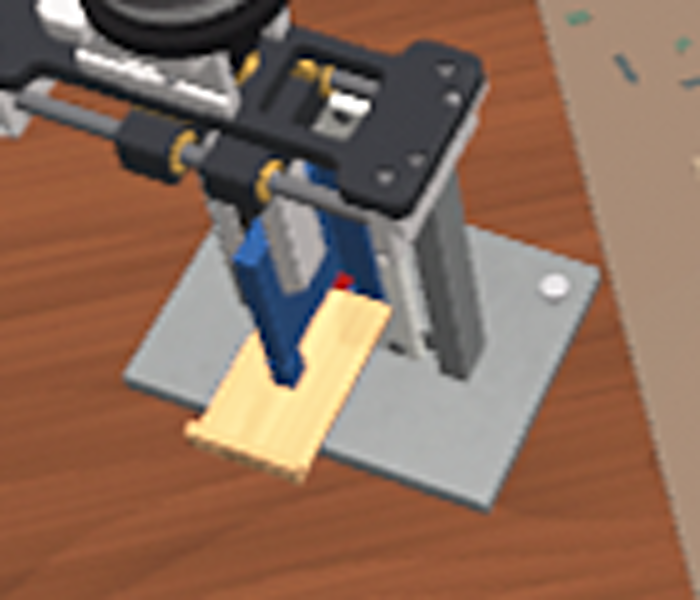

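The red catch shows through the window at crop (343,282), and its mean point is about 4 mm outside the strip plane, so it has popped out. I push once more to about 20 N, then relax and tug lightly to check the lock.

```bash
python3 -m jog '[{"linear":[0,0,0.7],"delta_rot":[0,0,0],"gripper":0},{"linear":[0,0,0],"delta_rot":[0,0,0],"gripper":0}]' 58; python3 -m jog '[{"linear":[0,0,-1.5],"delta_rot":[0,0,0],"gripper":0},{"linear":[0,0,-1.3],"delta_rot":[0,0,0],"gripper":0},{"linear":[0,0,0],"delta_rot":[0,0,0],"gripper":0}]' 58; python3 -m jog '[{"linear":[0,0,-0.8],"delta_rot":[0,0,0],"gripper":0},{"linear":[0,0,0],"delta_rot":[0,0,0],"gripper":0}]' 58
```

```text
time_s: 9.73
tcp_pos: [0.5674, -0.1692, 0.1511]
tcp_rot: [3.141, 0.001, 2.527]
wrist_force: [-4.8, -0.1, 17.3]
width: 0.0097
grasp_force: 58.0
time_s: 9.98
tcp_pos: [0.567, -0.1691, 0.1517]
tcp_rot: [-3.142, -0.001, 2.527]
wrist_force: [1.0, -0.2, -2.3]
width: 0.0094
grasp_force: 58.0
time_s: 10.15
tcp_pos: [0.567, -0.1691, 0.1523]
tcp_rot: [-3.141, -0.001, 2.527]
wrist_force: [0.5, -1.6, -3.6]
width: 0.0096
grasp_force: 58.0
```

```bash
python3 -m jog '[{"linear":[0,0,-0.8],"delta_rot":[0,0,0],"gripper":0},{"linear":[0,0,0],"delta_rot":[0,0,0],"gripper":0}]' 58;  python3 -m jog '[{"linear":[0,0,-0.7],"delta_rot":[0,0,0],"gripper":0},{"linear":[0,0,0],"delta_rot":[0,0,0],"gripper":0}]' 58
```

```text
time_s: 10.32
tcp_pos: [0.567, -0.1691, 0.1534]
tcp_rot: [-3.141, -0.001, 2.527]
wrist_force: [-0.2, -0.9, -3.2]
width: 0.0096
grasp_force: 58.0
time_s: 10.48
tcp_pos: [0.567, -0.1691, 0.1538]
tcp_rot: [-3.141, -0.001, 2.527]
wrist_force: [0.9, -1.1, -7.2]
width: 0.0099
grasp_force: 58.0
```

It resists after 2 mm of window play, so it is locked. Seat it again with a firm push, relax and let go.

```bash
python3 -m jog '[{"linear":[0,0,1.5],"delta_rot":[0,0,0],"gripper":0},{"linear":[0,0,1.5],"delta_rot":[0,0,0],"gripper":0},{"linear":[0,0,1.3],"delta_rot":[0,0,0],"gripper":0},{"linear":[0,0,0],"delta_rot":[0,0,0],"gripper":0}]' 58; python3 -m jog '[{"linear":[0,0,-0.5],"delta_rot":[0,0,0],"gripper":0},{"linear":[0,0,-0.5],"delta_rot":[0,0,0],"gripper":0},{"linear":[0,0,0],"delta_rot":[0,0,0],"gripper":0}]' 58
```

```text
time_s: 10.82
tcp_pos: [0.5673, -0.1692, 0.1513]
tcp_rot: [3.141, 0.001, 2.527]
wrist_force: [-3.8, 1.2, 8.5]
width: 0.0094
grasp_force: 58.0
time_s: 11.07
tcp_pos: [0.5672, -0.1692, 0.1515]
tcp_rot: [3.141, 0.001, 2.527]
wrist_force: [-2.0, 0.7, 5.4]
width: 0.0095
grasp_force: 58.0
```

```bash
python3 -m jog '[{"linear":[0,0,0],"delta_rot":[0,0,0],"gripper":40},{"linear":[0,0,0],"delta_rot":[0,0,0],"gripper":40},{"linear":[0,0,0],"delta_rot":[0,0,0],"gripper":40},{"linear":[0,0,0],"delta_rot":[0,0,0],"gripper":40},{"linear":[0,0,0],"delta_rot":[0,0,0],"gripper":40}]' 20
python3 -m jog '[{"linear":[-3,0,-10],"delta_rot":[0,0,0],"gripper":40},{"linear":[-5,0,-20],"delta_rot":[0,0,0],"gripper":40},{"linear":[-10,0,-35],"delta_rot":[0,0,0],"gripper":40},{"linear":[-15,0,-35],"delta_rot":[0,0,0],"gripper":40},{"linear":[-20,0,-30],"delta_rot":[0,0,0],"gripper":40}]' 20
python3 -m jog '[{"linear":[-40,0,0],"delta_rot":[0,0,0],"gripper":40},{"linear":[-35,0,0],"delta_rot":[0,0,0],"gripper":40},{"linear":[0,0,0],"delta_rot":[0,0,0],"gripper":40},{"linear":[0,0,0],"delta_rot":[0,0,0],"gripper":40}]' 20
python3 - <<'E'
from h import *
c=read_camera("wrist"); d=read_camera("scene")
cv2.imwrite("pics/f.png",np.hstack([cv2.resize(c["image"],(400,300)),cv2.resize(d["image"],(400,300))]))
E
```

```text
time_s: 11.48
tcp_pos: [0.5672, -0.1692, 0.1508]
tcp_rot: [-3.142, -0.0, 2.527]
wrist_force: [0.3, 0.3, -0.3]
width: 0.0384
grasp_force: 0.0
time_s: 11.9
tcp_pos: [0.6106, -0.1997, 0.2849]
tcp_rot: [3.141, 0.002, 2.528]
wrist_force: [0.2, 0.0, 0.6]
width: 0.0404
grasp_force: 0.0
time_s: 12.23
tcp_pos: [0.6723, -0.2438, 0.2787]
tcp_rot: [-3.141, -0.003, 2.526]
wrist_force: [-0.2, 0.8, -1.0]
width: 0.0397
grasp_force: 0.0
```

View pics/f.png

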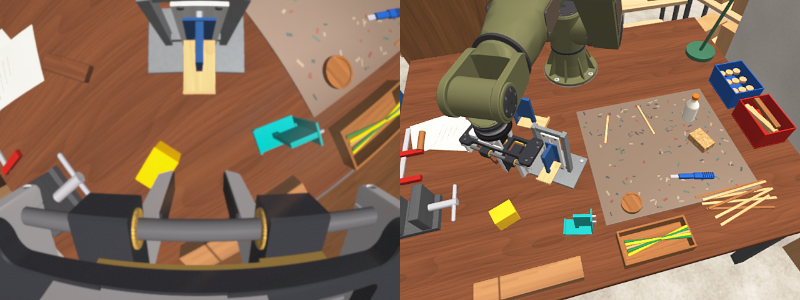

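The bracket hangs squarely on the strip (wrist view (200,60)), the gripper is clear, and the other things look undisturbed. Handing in.

```bash
python3 -c "
from rig import robot; print(robot.close_job())"
```

```text
the job is handed in; nothing more can be done
None
```

The bracket hangs in both slots, pushed down to its hard stop with about 17 N; the red catch has locked through the window (a light tug gave only 2 mm of play), the gripper is clear, and the job was handed in at about 12 s.

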